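Make up two sampling kits

ROBOT

A 6-joint arm with a two-finger parallel gripper is mounted at the origin on the work surface. World frame = base frame: x ahead of the robot, y to its left, z up, the work surface at z = 0. Lengths are in mm, angles in degrees, forces in N, time in s.
With the tool pointing down it reaches from about 350 to 925 mm from the base axis. Payload 6.4 kg.
Tool frame: the origin (TCP) lies at the very end of the fingers, on their centre line; the grasp point (between the pads) lies 19 mm behind it; z points along the fingers, y is the line along which they close (so a half turn about z gives the same grasp; the last joint's range is limited). The gripper opens to 85 mm and grips with 20 to 120 N. Pads are 22 mm wide; open, the fingers measure 114 mm over their backs; the gripper's body (76 mm by 85 mm) begins 54 mm behind the grasp point. The pads swing forward as they close: fully open they stand 13 mm farther back than shut.
Start: joints at [62.561, 14.043, 89.255, -0, 76.702, -9.975], TCP at [195.064, 620.052, 231.29] pointing down, gripper open.
Joint ranges: [-179.41, 179.41], [-58.25, 129.5], [7.25, 145.43], [-54.29, 234.29], [11.92, 165.04], [-157.13, 157.13]. Speed limits (degrees/s): [147.25, 147.25, 180, 180, 180, 180].

INTERFACE

Orientations are given as [roll, pitch, yaw] about the fixed x, y, z axes, in that order (R = Rz(yaw) Ry(pitch) Rx(roll)).
In Python, from station import env gives the robot as it stands. The module is installed in compiled form; this text tells all that it offers.
- The arm moves only by the shell command python3 -m pendant 'ROWS'. ROWS is JSON, a list that holds one entry, the list of rows, each a list of 7 numbers: the shift along the tool's x, y, z normalised to -1 to 1, where 1 is 0.025 m, then the turn, a rotation vector about the tool's x, y, z normalised to -1 to 1, where 1 is 60 degrees, then the closure, from -1 (fully open) to 1 (shut). In form: [[[tx, ty, tz, rx, ry, rz, claw], ...]]. A call has 1 to 12 rows; each row shifts and turns the commanded pose from where the row before left it, along the tool's axes as they then stand; what a row does not reach is not made up. A row lasts 1/12 s, in which the tool goes at most 41.7 mm and 7.16 degrees, less where a joint would pass 70% of its speed; a pose out of reach is approached as far as the arm can. A call with a number of a shift or a turn outside -1 to 1 is refused whole. A call with a gripper value outside its range is refused whole. The fingers move at their own pace and stop on an object; the grip force is fixed at half the most. Time passes only in rows, so rows that do not move let the fingers close. It gives the time, the measured TCP pose, the force, the opening and the grip force at its end, in the units of the state.
- env.get_obs(): the state, without advancing time (a new reading comes with each control period).
- env.get_image(name): name is "scene" or "top" or "wrist"; returns the picture (384x512x3 uint8, red, green, blue); there is no depth.
- env.camera_model(name): a dict with "camera_matrix" (3x3 intrinsics, pixels), "T" (4x4, takes a point from camera to world coordinates). Camera axes: x right, y down, z forward; pixel columns grow to the right and rows downward; lengths in mm; the calibration is good to about 2 mm. A picture is of the moment at which its call begins: read the wrist's pose just before it. camera_model takes no time and is no camera call; for the wrist camera it gives the pose at the moment of the call.
- env.hand_in(): hands the job in; it is judged then, once.
The state is a dict: "time": time; "joints": joint angles; "joint_vel": joint speeds; "effort": joint torques, N m; "tool_pos": TCP position; "tool_rot": TCP orientation; "ft_force": force on the tool from outside, world axes, zero at the start; "torque": the same for the moment, N m; "opening": opening from 0.0 (shut) to 1.0 (fully open); "grip_force": force on a finger pad.
Only numpy, scipy, OpenCV 4.12 (cv2) and the standard library are available. Lean on these libraries where they do the work, as an engineer would, in place of code of your own. Each camera call takes 0.05 s, during which the arm holds its last target. There are 200 camera calls.

TASK

Make up the two sampling kits. Into the tray without a divider go the cork ring, lying flat, the tall tube, standing in the hole of the ring, and the low pot, standing beside the ring; into the divided tray go the jar, standing in one pocket (either one), and the slide box, lying flat lid up in the other. Everything stands or lies squarely on its tray's floor and is let go; leave the glass beaker and the flask standing where they are.

Things in the scene. Friction and masses are not known exactly. Their poses are not given: they have to be found in the camera images.
- plain_tray: Low open tray of grey-painted metal, 220 mm along its own x, 150 mm along its own y, 16 mm high, walls and floor 4 mm thick (its floor is 4 mm above the bench), fastened to the bench. Origin: centre of the underside. The one WITHOUT a divider: a single space of 212 x 142 mm.
- divided_tray: Low open tray of grey-painted metal, 220 mm along its own x, 150 mm along its own y, 16 mm high, walls and floor 4 mm thick (its floor is 4 mm above the bench), fastened to the bench. Origin: centre of the underside. The one WITH a divider: a 4 mm wall as high as the rim runs along its y at x = 0 and makes two equal pockets, each 104 mm (x) by 142 mm (y), centred at x = -54 and +54 mm.
- cork_ring: Brown cork flask ring lying flat, thick-walled (the thin green ring on the bench is a roll of tape, not this): outer diameter 68 mm, hole 44 mm right through, 30 mm high, 30 g. Origin: centre of the underside; z up when it stands as at the start. 
- tube: Tall slim clear sample tube with a blue cap, standing: diameter 28 mm all the way, 90 mm high, flat bottom, 40 g. Origin: centre of the underside; z up when it stands as at the start. 
- pot: Low round clear sample pot with a blue lid, standing: diameter 48 mm, 36 mm high (too wide for the hole of the ring), 40 g. Origin: centre of the underside; z up when it stands as at the start. 
- jar: The biggest round container, a glass sample jar with a blue lid, standing: diameter 60 mm, 62 mm high, 160 g. Origin: centre of the underside; z up when it stands as at the start. 
- slide_box: White plastic box for microscope slides, lying flat: 76 mm along its own x, 34 mm along its own y, 28 mm high, 60 g. Origin: centre of the underside; z up when it stands as at the start. 
- beaker: Empty glass beaker, not part of the kits, standing among the stock: 60 mm across the rim, 75 mm high. Origin: centre of the underside.
- flask: Glass conical flask, not part of the kits, behind the stock: 72 mm across the foot, 120 mm high. Origin: centre of the underside.
Mind the look-alikes: they are no part of the job. What is shaped like the jar but green is not meant.

How it is judged:
By the outcome, as a careful person would: the job done as asked, in the order asked, and still so for the second after the job is handed in, with the robot touching nothing.
It also fails if it takes over 131 s, if anything falls off the work surface, if the arm or the gripper's body presses on something with over 40 N, if the wrist force passes 120 N, or if a joint passes its speed limit or range.

## Working session

There is one attempt and no reset: what is moved stays moved. The work goes in short steps, Python scripts to look and compute and a shell command to move; the robot and the scene stay as the last step left them, time stands still between calls to the robot, and variables do not carry over. Pictures are saved under pics/ and viewed, at most 14 in all, crops included, and the job is handed in when it is done.

```bash
mkdir -p pics
python3 - <<'E'
from station import env
import cv2,numpy as np
o=env.get_obs();print({k:np.round(v,2).tolist() for k,v in o.items()})
for n in("top","scene"):
    m=env.camera_model(n);print(n,np.round(m["camera_matrix"],1).tolist(),np.round(m["T"],3).tolist())
    im=env.get_image(n)[:,:,::-1];cv2.imwrite(f"pics/{n}0.png",im)
    cv2.imwrite(f"pics/{n}0b.png",cv2.resize(im,(800,600),interpolation=cv2.INTER_CUBIC))
E
```

```text
{'time': 0.0, 'joints': [62.56, 14.08, 89.33, -0.0, 76.7, -9.98], 'joint_vel': [0.11, -0.03, 0.02, -0.12, -0.02, -0.13], 'effort': [0.0, -42.95, -32.61, -0.0, 0.01, 0.0], 'tool_pos': [194.83, 619.52, 230.17], 'tool_rot': [-179.89, -0.02, 162.53], 'ft_force': [0.32, -0.12, 0.23], 'torque': [0.01, -0.01, -0.03], 'grip_force': 0.0, 'opening': 1.0}
top [[457.3, 0.0, 251.0], [0.0, 457.3, 189.6], [0.0, 0.0, 1.0]] [[-0.01, -0.983, 0.181, 406.611], [-1.0, 0.008, -0.012, 5.008], [0.01, -0.181, -0.983, 931.222], [0.0, 0.0, 0.0, 1.0]]
scene [[417.0, 0.0, 250.7], [0.0, 417.0, 192.9], [0.0, 0.0, 1.0]] [[-0.507, 0.678, -0.532, 1034.42], [0.862, 0.4, -0.312, 270.83], [0.002, -0.617, -0.787, 716.26], [0.0, 0.0, 0.0, 1.0]]
```

View pics/top0b.png

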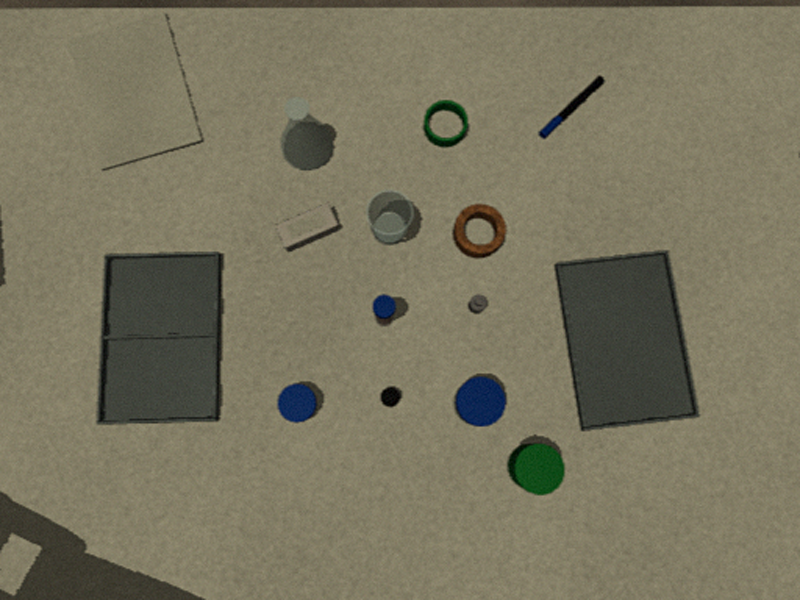

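View pics/scene0b.png

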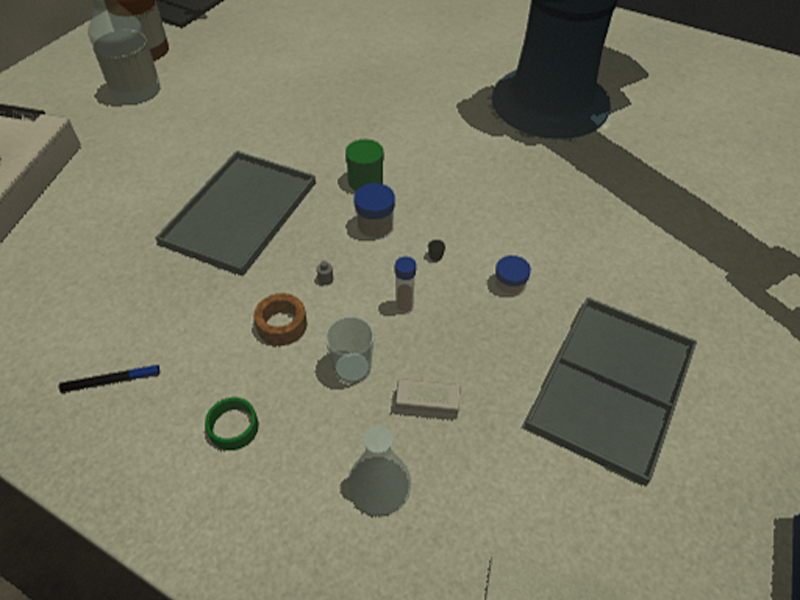

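The top view (800x600 pixels) shows the ring at (480,230), tube (385,307), pot (297,402), jar (480,400) and slide box (308,227). The divided tray is at (160,338), the plain tray at (626,340) and the beaker at (391,217). The green jar and green tape are decoys. Both views show everything, so I'll triangulate from them.

```bash
cat > h.py <<'E'
import numpy as np,cv2
from station import env
def ray(m,uv):
    K=m["camera_matrix"];T=np.array(m["T"]);d=T[:3,:3]@np.linalg.solve(K,[uv[0],uv[1],1.]);return T[:3,3],d/np.linalg.norm(d)
def plane(m,uv,z):
    c,d=ray(m,uv);return c+d*(z-c[2])/d[2]
def tri(a,b):
    (c1,d1),(c2,d2)=a,b
    s=np.linalg.lstsq(np.c_[d1,-d2],c2-c1,rcond=None)[0];p,q=c1+d1*s[0],c2+d2*s[1]
    return (p+q)/2,np.linalg.norm(p-q)
def blobs(mask,amin=30):
    n,l,s,c=cv2.connectedComponentsWithStats(mask.astype(np.uint8))
    return [(i,l==i,s[i],c[i]) for i in range(1,n) if s[i][4]>=amin]
E
python3 - <<'E'
from h import *
for n in("top","scene"):
    im=cv2.imread(f"pics/{n}0.png");m=env.camera_model(n)
    hsv=cv2.cvtColor(im,cv2.COLOR_BGR2HSV);H,S,V=[hsv[...,i].astype(int) for i in range(3)]
    for nm,mk in dict(blue=(H>105)&(H<130)&(S>140),brown=(H<14)&(S>110)&(V>60),white=(S<60)&(V>110),tray=(S<50)&(V>35)&(V<105)&(H>25)).items():
        for i,b,s,c in blobs(mk,45):
            if s[4]>12000: continue
            v=V[b];r=cv2.minAreaRect(np.argwhere(b)[:,::-1].astype(np.float32))
            print(n,nm,s.tolist(),np.round(c,1),"V",np.percentile(v,[10,50,90]),"rect",np.round(r[0],1),np.round(r[1],1),round(r[2],1))
E
```

```text
top blue [346, 73, 16, 15, 79] [352.8  80. ] V [34.2 69.  78. ] rect [353.5  79.5] [ 4.2 19.8] 45.0
top blue [239, 189, 14, 15, 164] [245.5 196. ] V [70.6 81.  85.7] rect [245.5 196. ] [13.4 13.4] 45.0
top blue [292, 241, 31, 32, 765] [307.1 256.5] V [77. 82. 86.] rect [307.3 256.8] [29.7 30.4] 45.0
top blue [178, 246, 24, 24, 454] [189.8 257.4] V [81. 87. 91.] rect [189.5 257.5] [23. 23.] 90.0
top white [276, 71, 20, 17, 178] [284.8  78.9] V [126.  133.  137.3] rect [285.5  79. ] [19. 16.] 0.0
top white [299, 140, 17, 16, 163] [306.6 148.1] V [126.2 132.  137. ] rect [307.  147.5] [15. 16.] 90.0
top white [0, 343, 26, 38, 434] [ 10.  359.4] V [125. 131. 136.] rect [  8.1 360.2] [21. 35.] 30.1
top tray [180, 73, 34, 36, 766] [195.5  91.8] V [56. 68. 83.] rect [195.9  90.9] [34.6 32.2] 74.7
top tray [236, 123, 30, 34, 543] [250.1 138.3] V [ 62.  85. 102.] rect [250.5 139.5] [33. 29.] 90.0
top tray [62, 161, 78, 111, 7328] [102.6 216.6] V [61. 68. 73.] rect [100.7 216. ] [ 76.1 111.3] 1.0
top tray [355, 160, 93, 115, 7223] [399.9 217.8] V [59. 64. 69.] rect [400.5 217.2] [111.6  76.7] 
[... 1636 characters left out ...]
cene tray [242, 192, 16, 10, 74] [248.6 197.2] V [71. 77. 80.] rect [249.1 197.3] [ 8.7 14.2] 77.5
scene tray [202, 204, 36, 45, 451] [222.  229.1] V [ 74.  88. 103.] rect [224.1 229.1] [29.8 47.2] 36.9
scene tray [250, 252, 18, 14, 72] [256.9 260.6] V [66. 74. 84.] rect [258.8 258.9] [17.  12.3] 7.1
scene tray [269, 260, 18, 9, 61] [276.7 264.4] V [67. 74. 77.] rect [277.5 263.8] [17.6  7.2] 5.7
scene tray [218, 287, 44, 44, 1244] [240.7 310.4] V [73. 85. 92.] rect [241.3 310.7] [39.1 38.6] 33.7
scene tray [495, 329, 17, 29, 156] [502.  341.7] V [48. 66. 71.] rect [501.2 342. ] [15.4 28.6] 8.7
scene tray [494, 350, 13, 34, 172] [499.8 367.8] V [59. 64. 68.] rect [500.  366.5] [33. 12.] 90.0
```

Run:
```python
from h import *
mt,ms=env.camera_model("top"),env.camera_model("scene")
for n,a,b in(("tube",(245.5,196),(259.4,169)),("pot",(189.8,257.4),(328.2,171.4)),("jar",(307.1,256.5),(239.1,125.6))):
    p,g=tri(ray(mt,a),ray(ms,b));print(n,np.round(p,1),round(g,1))
t,s=cv2.imread("pics/top0.png"),cv2.imread("pics/scene0.png")
print(t[131,293],t[147,293],s[194,179],s[204,164],t[145,200])
cr=lambda im,u,v,w=50,h=37:cv2.resize(im[v:v+h,u:u+w],(400,296),interpolation=cv2.INTER_NEAREST)
cv2.imwrite("pics/crop1.png",np.vstack([np.hstack([cr(t,172,127),cr(t,282,128)]),np.hstack([cr(s,248,236),cr(s,155,185)])]))
```

```text
tube [549.    5.9  88.9] 1.5
pot [438.4 114.9  35.7] 1.8
jar [ 437.2 -109.8   62.2] 0.0
[103 128 132] [29 56 84] [32 45 56] [ 44  79 117] [ 93 121 126]
```

View pics/crop1.png

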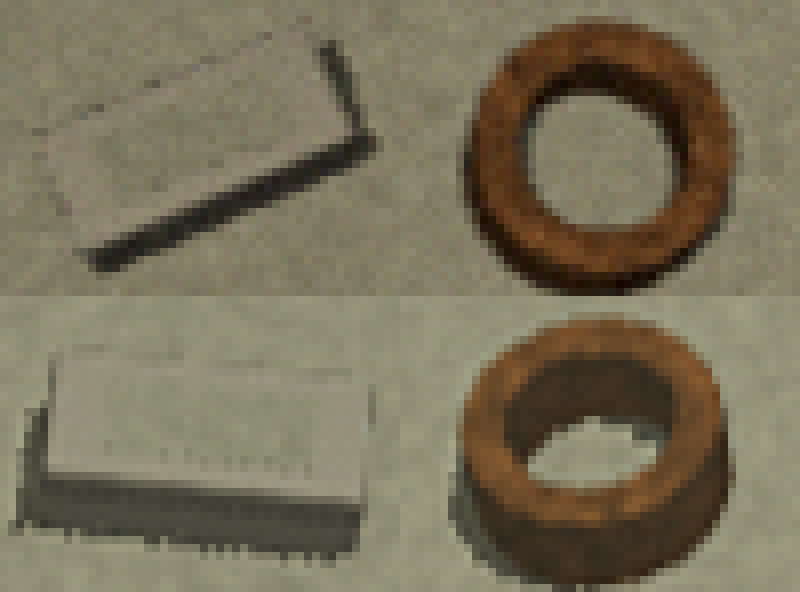

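The box top corners show in both crops, and the ring's top face is centred near (604,147) in the top crop and (595,421) in the scene crop.

Run:
```python
from h import *
mt,ms=env.camera_model("top"),env.camera_model("scene")
T=lambda x,y,u,v:(u+x/8-.5,v+y/8-.5)
C=[]
for a,b in(((45,138),(362,508)),((305,22),(45,475)),((360,132),(55,352)),((90,252),(370,385))):
    p,g=tri(ray(mt,T(*a,172,127)),ray(ms,T(b[0],b[1]-296,248,236)));C.append(p);print("box",np.round(p,1),round(g,1))
C=np.array(C);print("ctr",C.mean(0).round(1));e=C[0]-C[1]+C[3]-C[2];w=C[0]-C[3]+C[1]-C[2]
print("len",np.linalg.norm(e)/2,np.linalg.norm(w)/2,"ang",np.degrees(np.arctan2(e[1],e[0])),np.degrees(np.arctan2(w[1],w[0])))
p,g=tri(ray(mt,T(204,147,282,128)),ray(ms,T(195,421-296,155,185)));print("ring",p.round(1),g)
for nm,q,qs in(("plain",[(556,264),(668,252),(697,415),(582,430)],[(242,272),(158,240),(238,153),(316,179)]),("div",[(105,254),(222,254),(219,420),(98,423)],[(645,482),(525,427),(588,300),(694,343)])):
    P=np.array([plane(mt,np.array(a)/1.5625,16) for a in q]);Q=np.array([plane(ms,np.array(a)/1.5625,16) for a in qs])
    for P in(P,Q):
        x=P[1]-P[2]+P[0]-P[3];print(nm,P.mean(0).round(1),"long ang",round(np.degrees(np.arctan2(x[1],x[0])),1),"sides",[round(np.linalg.norm(P[i]-P[(i+1)%4]),0) for i in range(4)])
    h=[tri(ray(mt,np.array(a)/1.5625),ray(ms,np.array(b)/1.5625))[0].round(0)for a,b in zip(q,qs)];print(h)
```

```text
box [669.1 146.1  25.6] 3.7
box [699.3  79.1  26.8] 2.4
box [669.7  64.6  27.7] 2.1
box [638.9 133.5  26.6] 2.6
ctr [669.2 105.8  26.7]
len 74.48009857373492 32.85361313569062 ang 114.19907025247774 24.32115342429569
ring [ 661.7 -120.3   29.2] 2.1285170097138915
plain [ 516.6 -307.2   16. ] long ang 5.5 sides [np.float64(150.0), np.float64(214.0), np.float64(148.0), np.float64(216.0)]
plain [ 521.9 -299.8   16. ] long ang 6.0 sides [np.float64(146.0), np.float64(217.0), np.float64(149.0), np.float64(216.0)]
[array([ 618., -223.,    7.]), array([ 632., -373.,    7.]), array([ 417., -391.,   12.]), array([ 400., -245.,    7.])]
div [525.4 291.4  16. ] long ang 1.1 sides [np.float64(153.0), np.float64(215.0), np.float64(152.0), np.float64(218.0)]
div [530.9 296.5  16. ] long ang 0.5 sides [np.float64(143.0), np.float64(222.0), np.float64(144.0), np.float64(218.0)]
[array([636., 371.,  12.]), array([636., 223.,   1.]), array([417., 219.,   8.]), array([416., 368.,  11.])]
```

```bash
python3 -m pendant '[[[0,0,0,0,0,-0.0972,-1],[0,0,0,0,0,-0.0972,-1],[0,0,0,0,0,-0.0972,-1],[-0.5,-0.8,0,0,0,0,-1],[-0.62,-1,0,0,0,0,-1],[-0.62,-1,0,0,0,0,-1],[-0.62,-1,0,0,0,0,-1],[-0.62,-1,0,0,0,0,-1],[-0.62,-1,0,0,0,0,-1],[-0.62,-1,0,0,0,0,-1],[-0.62,-1,0,0,0,0,-1],[-0.62,-1,0,0,0,0,-1]]]'
```

```text
time: 1.1
tool_pos: [332.0, 398.7, 230.9]
tool_rot: [-180.0, -0.0, -180.0]
ft_force: [0.0, 1.8, 0.5]
opening: 1.002
grip_force: 0.0
```

```bash
python3 -m pendant '[[[-0.63,-0.99,0,0,0,0,-1],[-0.63,-0.99,0,0,0,0,-1],[-0.63,-0.99,0,0,0,0,-1],[-0.63,-0.99,0,0,0,0,-1],[-0.63,-0.99,0,0,0,0,-1],[-0.63,-0.99,0,0,0,0,-1],[-0.63,-0.99,0,0,0,0,-1],[-0.63,-0.99,0,0,0,0,-1],[-0.63,-0.99,0,0,0,0,-1],[-0.63,-0.99,0,0,0,0,-1],[-0.63,-0.99,0,0,0,0,-1],[-0.63,-0.99,0,0,0,0,-1]]]' >/dev/null; python3 -m pendant '[[[-0.63,-0.99,0,0,0,0,-1],[-0.63,-0.99,0,0,0,0,-1],[-0.63,-0.99,0,0,0,0,-1],[-0.63,-0.99,0,0,0,0,-1],[-0.63,-0.99,0,0,0,0,-1],[-0.63,-0.99,0,0,0,0,-1],[-0.63,-0.99,0,0,0,0,-1],[-0.6,-0.9,0,0,0,0,-1],[-0.4,-0.6,0,0,0,0,-1],[0,0,0,0,0,0,-1]]]'
cat > look.py <<'E'
from h import *
import sys,json
n=sys.argv[1];o=env.get_obs();m=env.camera_model("wrist");im=env.get_image("wrist")[:,:,::-1]
np.savez(f"pics/{n}.npz",K=m["camera_matrix"],T=m["T"]);cv2.imwrite(f"pics/{n}.png",im)
print(np.round(o["tool_pos"],1),np.round(o["tool_rot"],1),np.round(m["T"],2).tolist(),np.round(m["camera_matrix"],1).tolist())
E
python3 look.py w1
```

```text
time: 2.93
tool_pos: [657.1, -110.5, 230.4]
tool_rot: [-180.0, -0.0, 179.9]
ft_force: [1.1, -0.4, -0.1]
opening: 0.997
grip_force: 0.0
[ 657.1 -110.5  230.4] [-180.    -0.   179.9] [[0.0, 0.96, 0.28, 586.78], [1.0, -0.0, -0.0, -110.19], [-0.0, 0.28, -0.96, 373.45], [0.0, 0.0, 0.0, 1.0]] [[329.5, 0.0, 255.4], [0.0, 329.5, 191.1], [0.0, 0.0, 1.0]]
```

View pics/w1.png

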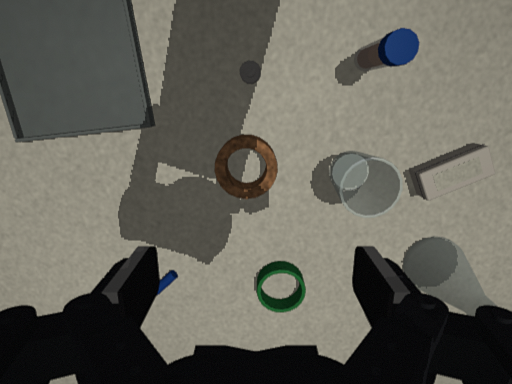

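The wrist view shows the ring at about (247,167). The plain tray's far corners are at about (18,141) and (153,125). I'll check the ring and the corners from here.

Run:
```python
from h import *
z=np.load("pics/w1.npz");m=dict(camera_matrix=z["K"],T=z["T"]);im=cv2.imread("pics/w1.png")
hsv=cv2.cvtColor(im,cv2.COLOR_BGR2HSV);H,S,V=[hsv[...,i].astype(int) for i in range(3)]
for i,b,s,c in blobs((H<16)&(S>110)&(V>35),200):
    if s[0]<200 or s[0]>260: continue
    print(s,c);q=np.argwhere(b)[:,::-1]
    cn=max(cv2.findContours(b.astype(np.uint8),cv2.RETR_EXTERNAL,cv2.CHAIN_APPROX_NONE)[0],key=len)
    e=cv2.fitEllipse(cn);print(e,plane(m,e[0],30).round(1),plane(m,e[0],15).round(1))
    for uv in((s[0],e[0][1]),(s[0]+s[2],e[0][1])):print(plane(m,uv,30).round(1))
mt=env.camera_model("top");p,g=tri(ray(mt,(307.5-.5+.0,145.9)),ray(m,e[0]));print("tri ring",p.round(1),g)
for a,b in(((18,141),(668,252)),((153,125),(556,264))):
    p,g=tri(ray(m,a),ray(mt,np.array(b)/1.5625));print("corner",p.round(1),round(g,1),plane(m,a,16).round(1))
```

```text
[ 215  135   62   64 1982] [245.60645812 167.12411705]
((245.65113830566406, 166.3671112060547), (60.949554443359375, 62.250606536865234), 0.07131437212228775) [ 659.7 -121.1   30. ] [ 662.9 -121.5   15. ]
[ 659.7 -153.6   30. ]
[659.8 -87.7  30. ]
tri ring [ 658.5 -120.3   39.6] 1.7655040846173242
corner [ 635.6 -377.9    1.2] 1.6 [ 634.3 -367.7   16. ]
corner [ 619. -225.    2.] 1.4 [ 617.5 -220.    16. ]
```

```bash
python3 -m pendant '[[[-0.18,-0.41,1,0,0,0,-1],[0,0,1,0,0,0,-1],[0,0,1,0,0,0,-1],[0,0,1,0,0,0,-1],[0,0,1,0,0,0,-1],[0,0,1,0,0,0,-1],[0,0,1,0,0,0,-1],[0,0,1,0,0,0,-1],[0,0,0.6,0,0,0,-1],[0,0,0.4,0,0,0,-1],[0,0,0.1,0,0,0,-1],[0,0,0,0,0,0,-1]]]'; python3 -m pendant '[[[0,0,0,0,0,0,1],[0,0,0,0,0,0,1],[0,0,0,0,0,0,1],[0,0,0,0,0,0,1],[0,0,0,0,0,0,1],[0,0,0,0,0,0,1],[0,0,0,0,0,0,1],[0,0,0,0,0,0,1]]]'
```

```text
time: 3.98
tool_pos: [660.7, -117.3, 3.8]
tool_rot: [180.0, -0.0, -179.9]
ft_force: [0.3, 0.3, -0.5]
opening: 1.002
grip_force: 0.0
time: 4.65
tool_pos: [662.8, -118.4, 6.7]
tool_rot: [-179.9, 0.3, -180.0]
ft_force: [-1.1, 0.4, 6.3]
opening: 0.777
grip_force: 67.1
```

```bash
python3 -m pendant '[[[0,0,-0.4,0,0,0,1],[0,0,-0.8,0,0,0,1],[0,0,-1,0,0,0,1],[0,0,-1,0,0,0,1],[0,0,-0.8,0,0,0,1],[0.3,-0.5,0,0,0,0,1],[0.5,-0.9,0,0,0,0,1],[0.5,-0.9,0,0,0,0,1],[0.5,-0.9,0,0,0,0,1],[0.5,-0.9,0,0,0,0,1],[0.5,-1,0,0,0,0,1],[0.5,-1,0,0,0,0,1]]]'; python3 -m pendant '[[[0.3,-0.6,0,0,0,0,1],[0.2,-0.4,0,0,0,0,1],[0,0,0,0,0,0,1],[0,0,0,0,0,0,1]]]'; python3 look.py w2
```

```text
time: 5.65
tool_pos: [576.5, -271.4, 103.1]
tool_rot: [180.0, -0.1, -180.0]
ft_force: [0.6, -0.6, -0.6]
opening: 0.779
grip_force: 66.7
time: 5.98
tool_pos: [565.4, -295.2, 103.4]
tool_rot: [180.0, -0.0, 180.0]
ft_force: [-0.0, -0.4, -0.3]
opening: 0.769
grip_force: 66.7
[ 565.4 -295.2  103.4] [180.  -0. 180.] [[-0.0, 0.96, 0.28, 495.05], [1.0, 0.0, 0.0, -295.25], [0.0, 0.28, -0.96, 246.43], [0.0, 0.0, 0.0, 1.0]] [[329.5, 0.0, 255.4], [0.0, 329.5, 191.1], [0.0, 0.0, 1.0]]
```

View pics/w2.png

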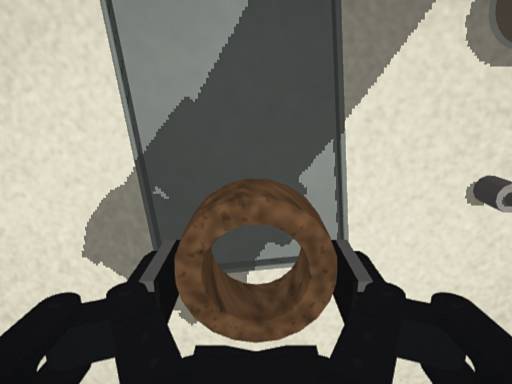

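```bash
python3 -m pendant '[[[0,-0.2,1,0,0,0,1],[0,0,1,0,0,0,1],[0,0,0.8,0,0,0,1],[0,0,0.5,0,0,0,1],[0,0,0.3,0,0,0,1],[0,0,0.2,0,0,0,1],[0,0,0,0,0,0,1],[0,0,0,0,0,0,1]]]'; python3 -m pendant '[[[0,0,0,0,0,0,-1],[0,0,0,0,0,0,-1],[0,0,0,0,0,0,-1],[0,0,0,0,0,0,-1],[0,0,-0.5,0,0,0,-1],[0,0,-1,0,0,0,-1],[0,0,-1,0,0,0,-1],[0,0,-1,0,0,0,-1],[0,0,-1,0,0,0,-1],[0,0,-1,0,0,0,-1],[0,0,-1,0,0,0,-1],[0,0,0,0,0,0,-1]]]';python3 look.py w3
python3 - <<'E'
from h import *
z=np.load("pics/w3.npz");m=dict(camera_matrix=z["K"],T=z["T"]);im=cv2.imread("pics/w3.png")
hsv=cv2.cvtColor(im,cv2.COLOR_BGR2HSV);H,S,V=[hsv[...,i].astype(int) for i in range(3)]
for i,b,s,c in blobs((H<16)&(S>110)&(V>30),300):
    cn=max(cv2.findContours(b.astype(np.uint8),cv2.RETR_EXTERNAL,cv2.CHAIN_APPROX_NONE)[0],key=len)
    e=cv2.fitEllipse(cn);print(s,e,plane(m,e[0],34).round(1),plane(m,e[0],19).round(1))
E
```

```text
time: 6.7
tool_pos: [567.1, -300.1, 10.7]
tool_rot: [-180.0, 0.1, -179.9]
ft_force: [-1.1, 2.6, 5.8]
opening: 0.778
grip_force: 67.2
time: 7.7
tool_pos: [568.6, -302.4, 179.1]
tool_rot: [-179.6, 0.5, -180.0]
ft_force: [0.6, -0.5, 0.9]
opening: 1.003
grip_force: 0.0
[ 568.6 -302.4  179.1] [-179.6    0.5 -180. ] [[-0.0, 0.96, 0.29, 496.96], [1.0, 0.0, -0.01, -301.34], [-0.01, 0.29, -0.96, 321.42], [0.0, 0.0, 0.0, 1.0]] [[329.5, 0.0, 255.4], [0.0, 329.5, 191.1], [0.0, 0.0, 1.0]]
[ 222  133   74   76 2946] ((258.881103515625, 170.34767150878906), (72.86196899414062, 74.59917449951172), 178.99606323242188) [ 564.6 -300.4   34. ] [ 568.1 -300.3   19. ]
```

View pics/w3.png

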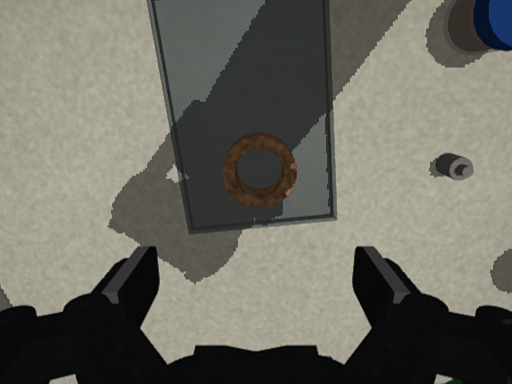

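```bash
python3 -m pendant '[[[0.06,0.5,0,0,0,0,-1],[0.06,1,0,0,0,0,-1],[0.06,1,0,0,0,0,-1],[0.06,1,0,0,0,0,-1],[0.06,1,0,0,0,0,-1],[0.06,1,0,0,0,0,-1],[0.06,1,0,0,0,0,-1],[0.06,1,0,0,0,0,-1],[0.06,1,0,0,0,0,-1],[0.06,1,0,0,0,0,-1],[0.06,1,0,0,0,0,-1],[0.06,1,0,0,0,0,-1]]]';python3 -m pendant '[[[0,0.6,0,0,0,0,-1],[0,0.22,0,0,0,0,-1],[0,0,0,0,0,0,-1],[0,0,0,0,0,0,-1],[0,0,0,0,0,0,-1]]]'; python3 look.py w4
python3 - <<'E'
from h import *
z=np.load("pics/w4.npz");m=dict(camera_matrix=z["K"],T=z["T"]);im=cv2.imread("pics/w4.png")
hsv=cv2.cvtColor(im,cv2.COLOR_BGR2HSV);H,S,V=[hsv[...,i].astype(int) for i in range(3)]
for i,b,s,c in blobs((H>105)&(H<130)&(S>140)&(V>50),100):
    print(s,c.round(1),[plane(m,c,h).round(1).tolist() for h in (90,36,62)])
E
```

```text
time: 8.75
tool_pos: [545.8, -10.5, 169.4]
tool_rot: [179.9, -0.2, -180.0]
ft_force: [-0.1, -0.2, -0.6]
opening: 0.999
grip_force: 0.0
time: 9.17
tool_pos: [547.4, 7.1, 170.8]
tool_rot: [-180.0, -0.1, 180.0]
ft_force: [-0.1, 1.0, -1.2]
opening: 0.998
grip_force: 0.0
[547.4   7.1 170.8] [-1.8e+02 -1.0e-01  1.8e+02] [[-0.0, 0.96, 0.28, 477.13], [1.0, 0.0, -0.0, 7.17], [-0.0, 0.28, -0.96, 313.92], [0.0, 0.0, 0.0, 1.0]] [[329.5, 0.0, 255.4], [0.0, 329.5, 191.1], [0.0, 0.0, 1.0]]
[  45    0   84   81 5454] [86.6 37.1] [[442.6, -98.1, 90.0], [434.3, -123.5, 36.0], [438.3, -111.3, 62.0]]
[ 364   10   61   65 3097] [393.7  42. ] [[445.3, 93.4, 90.0], [437.6, 114.2, 36.0], [441.3, 104.2, 62.0]]
[ 235  179   38   40 1090] [253.9 200. ] [[549.1, 6.0, 90.0], [566.4, 5.7, 36.0], [558.1, 5.8, 62.0]]
```

```bash
python3 -m pendant '[[[-0.06,-0.04,0.6,0,0,0,-1],[0,0,1,0,0,0,-1],[0,0,1,0,0,0,-1],[0,0,1,0,0,0,-1],[0,0,0.8,0,0,0,-1],[0,0,0.5,0,0,0,-1],[0,0,0,0,0,0,-1],[0,0,0,0,0,0,-1]]]'; python3 -m pendant '[[[0,0,0,0,0,0,1],[0,0,0,0,0,0,1],[0,0,0,0,0,0,1],[0,0,0,0,0,0,1],[0,0,0,0,0,0,1],[0,0,0,0,0,0,1],[0,0,0,0,0,0,1],[0,0,0,0,0,0,1],[0,0,0,0,0,0,1],[0,0,0,0,0,0,1]]]'; python3 -m pendant '[[[0,0,-0.4,0,0,0,1],[0,0,-0.8,0,0,0,1],[0,0,-1,0,0,0,1],[0,0,-1,0,0,0,1],[0,0,-0.8,0,0,0,1],[0,0,0,0,0,0,1],[0,0,0,0,0,0,1]]]'
```

```text
time: 9.88
tool_pos: [549.2, 6.3, 48.7]
tool_rot: [180.0, -0.0, 180.0]
ft_force: [0.2, -0.1, 1.0]
opening: 0.998
grip_force: 0.0
time: 10.72
tool_pos: [549.8, 6.7, 49.6]
tool_rot: [-180.0, 0.1, -180.0]
ft_force: [-1.3, 0.1, 6.3]
opening: 0.313
grip_force: 58.6
time: 11.3
tool_pos: [549.8, 6.7, 149.9]
tool_rot: [-180.0, 0.1, -180.0]
ft_force: [-0.4, 1.2, -1.1]
opening: 0.314
grip_force: 58.9
```

```bash
python3 -m pendant '[[[0,-0.5,0,0,0,0,1],[-0.06,-1,0,0,0,0,1],[-0.06,-1,0,0,0,0,1],[-0.06,-1,0,0,0,0,1],[-0.06,-1,0,0,0,0,1],[-0.06,-1,0,0,0,0,1],[-0.06,-1,0,0,0,0,1],[-0.06,-1,0,0,0,0,1],[-0.06,-1,0,0,0,0,1],[-0.06,-1,0,0,0,0,1],[-0.06,-1,0,0,0,0,1],[-0.06,-1,0,0,0,0,1]]]';python3 -m pendant '[[[0,-0.5,0,0,0,0,1],[0,-0.3,0,0,0,0,1],[0,0,0,0,0,0,1],[0,0,0,0,0,0,1],[0,0,0,0,0,0,1]]]'; python3 look.py w5
```

```text
time: 12.3
tool_pos: [564.2, -282.1, 146.2]
tool_rot: [179.9, -0.2, -180.0]
ft_force: [0.4, -0.3, 0.2]
opening: 0.313
grip_force: 58.9
time: 12.72
tool_pos: [565.6, -299.5, 148.3]
tool_rot: [179.9, -0.0, -179.9]
ft_force: [-0.8, 0.7, 0.1]
opening: 0.312
grip_force: 59.0
[ 565.6 -299.5  148.3] [ 179.9   -0.  -179.9] [[-0.0, 0.96, 0.28, 495.38], [1.0, 0.0, 0.0, -299.68], [0.0, 0.28, -0.96, 291.37], [0.0, 0.0, 0.0, 1.0]] [[329.5, 0.0, 255.4], [0.0, 329.5, 191.1], [0.0, 0.0, 1.0]]
```

View pics/w5.png

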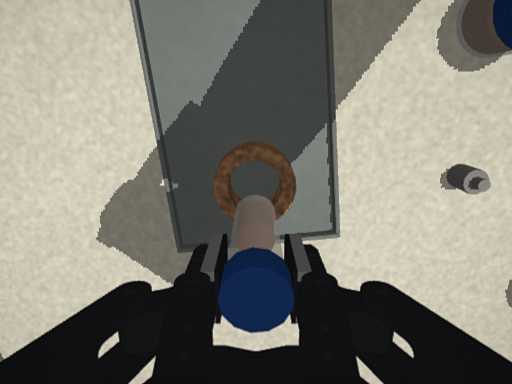

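```bash
python3 -m pendant '[[[0,-0.02,0.6,0,0,0,1],[0,0,0.8,0,0,0,1],[0,0,0.8,0,0,0,1],[0,0,0.6,0,0,0,1],[0,0,0.4,0,0,0,1],[0,0,0.3,0,0,0,1],[0,0,0.2,0,0,0,1],[0,0,0.1,0,0,0,1],[0,0,0,0,0,0,1],[0,0,0,0,0,0,1]]]'; python3 -m pendant '[[[0,0,0,0,0,0,0.2],[0,0,0,0,0,0,0],[0,0,0,0,0,0,0],[0,0,0,0,0,0,-0.2],[0,0,0,0,0,0,-0.2],[0,0,0,0,0,0,-0.2]]]'
```

```text
time: 13.6
tool_pos: [566.4, -301.7, 54.7]
tool_rot: [-179.9, 0.1, -180.0]
ft_force: [-0.8, -0.1, -0.8]
opening: 0.312
grip_force: 58.9
time: 14.1
tool_pos: [565.8, -301.3, 53.8]
tool_rot: [-180.0, 0.0, -180.0]
ft_force: [0.7, 0.6, -0.1]
opening: 0.6
grip_force: 0.0
```

```bash
python3 -m pendant '[[[0,0,-0.5,0,0,0,-0.2],[0,0,-1,0,0,0,-0.2],[0,0,-1,0,0,0,-1],[0,0,-1,0,0,0,-1],[0,0,-1,0,0,0,-1],[0,0,-0.8,0,0,0,-1],[0,0,-0.4,0,0,0,-1],[0,0,0,0,0,0,-1]]]'; python3 look.py w6;python3 -m pendant '[[[0.2,0.6,0,0,0,0,-1],[0.3,1,0,0,0,0,-1],[0.3,1,0,0,0,0,-1],[0.3,1,0,0,0,0,-1],[0.3,1,0,0,0,0,-1],[0.3,1,0,0,0,0,-1],[0.3,1,0,0,0,0,-1],[0.3,1,0,0,0,0,-1],[0.3,1,0,0,0,0,-1],[0.3,1,0,0,0,0,-1],[0.3,1,0,0,0,0,-1],[0.3,1,0,0,0,0,-1]]]';python3 -m pendant '[[[0.3,1,0,0,0,0,-1],[0.3,1,0,0,0,0,-1],[0.3,1,0,0,0,0,-1],[0.3,1,0,0,0,0,-1],[0.2,0.6,0,0,0,0,-1],[0.2,0.4,0,0,0,0,-1],[0,0,0,0,0,0,-1],[0,0,0,0,0,0,-1],[0,0,0,0,0,0,-1]]]'
cat > blue.py <<'E'
from h import *
import sys
n=sys.argv[1];z=np.load(f"pics/{n}.npz");m=dict(camera_matrix=z["K"],T=z["T"]);im=cv2.imread(f"pics/{n}.png")
hsv=cv2.cvtColor(im,cv2.COLOR_BGR2HSV);H,S,V=[hsv[...,i].astype(int) for i in range(3)]
for i,b,s,c in blobs((H>105)&(H<130)&(S>140)&(V>50),100):
    print(s,c.round(1),[plane(m,c,h).round(1).tolist() for h in (90,36,62)])
E
python3 look.py w7; python3 blue.py w7
```

```text
time: 14.77
tool_pos: [567.2, -302.3, 200.4]
tool_rot: [-179.8, 0.3, -180.0]
ft_force: [0.6, 0.3, 0.9]
opening: 1.0
grip_force: 0.0
[ 567.2 -302.3  200.4] [-179.8    0.3 -180. ] [[-0.0, 0.96, 0.29, 496.15], [1.0, 0.0, -0.0, -301.71], [-0.0, 0.29, -0.96, 342.98], [0.0, 0.0, 0.0, 1.0]] [[329.5, 0.0, 255.4], [0.0, 329.5, 191.1], [0.0, 0.0, 1.0]]
time: 15.82
tool_pos: [476.4, -9.9, 194.2]
tool_rot: [179.9, -0.2, -180.0]
ft_force: [0.1, 0.2, 0.5]
opening: 1.0
grip_force: 0.0
time: 16.57
tool_pos: [438.1, 113.0, 195.8]
tool_rot: [-180.0, -0.0, 180.0]
ft_force: [0.3, 0.6, 0.9]
opening: 0.996
grip_force: 0.0
[438.1 113.  195.8] [-180.   -0.  180.] [[-0.0, 0.96, 0.28, 367.87], [1.0, 0.0, -0.0, 113.12], [-0.0, 0.28, -0.96, 338.89], [0.0, 0.0, 0.0, 1.0]] [[329.5, 0.0, 255.4], [0.0, 329.5, 191.1], [0.0, 0.0, 1.0]]
[   0  145   42   65 1952] [ 15.3 176. ] [[428.5, -73.6, 90.0], [441.6, -114.1, 36.0], [435.3, -94.6, 62.0]]
[ 233  147   50   49 1912] [257.2 171.5] [[424.7, 114.3, 90.0], [437.0, 114.6, 36.0], [431.1, 114.4, 62.0]]
```

View pics/w6.png

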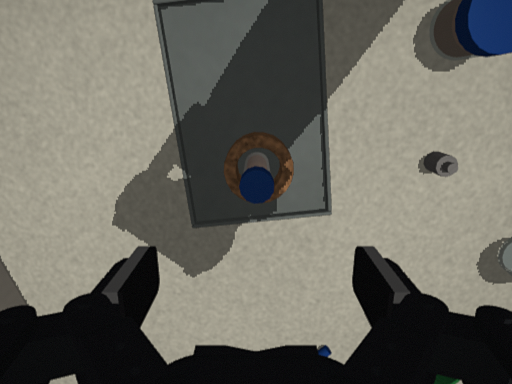

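```bash
python3 -m pendant '[[[0,0.06,0.6,0,0,0,-1],[0,0,1,0,0,0,-1],[0,0,1,0,0,0,-1],[0,0,1,0,0,0,-1],[0,0,1,0,0,0,-1],[0,0,1,0,0,0,-1],[0,0,1,0,0,0,-1],[0,0,0.6,0,0,0,-1],[0,0,0.3,0,0,0,-1],[0,0,0.2,0,0,0,-1],[0,0,0,0,0,0,-1],[0,0,0,0,0,0,-1]]]'; python3 -m pendant '[[[0,0,0,0,0,0,1],[0,0,0,0,0,0,1],[0,0,0,0,0,0,1],[0,0,0,0,0,0,1],[0,0,0,0,0,0,1],[0,0,0,0,0,0,1],[0,0,0,0,0,0,1],[0,0,0,0,0,0,1],[0,0,0,0,0,0,1],[0,0,0,0,0,0,1]]]'; python3 -m pendant '[[[0,0,-0.4,0,0,0,1],[0,0,-0.8,0,0,0,1],[0,0,-1,0,0,0,1],[0,0,-1,0,0,0,1],[0,0,-0.8,0,0,0,1],[0,0,-0.8,0,0,0,1],[0,0,0,0,0,0,1],[0,0,0,0,0,0,1]]]'
```

```text
time: 17.62
tool_pos: [439.0, 114.9, 4.5]
tool_rot: [-180.0, 0.1, -180.0]
ft_force: [0.7, -0.3, 0.1]
opening: 1.002
grip_force: 0.0
time: 18.45
tool_pos: [439.1, 115.3, 4.9]
tool_rot: [-180.0, 0.1, -180.0]
ft_force: [-1.4, -0.8, 6.4]
opening: 0.546
grip_force: 61.4
time: 19.12
tool_pos: [438.8, 115.2, 125.1]
tool_rot: [-180.0, 0.2, -180.0]
ft_force: [0.3, -0.0, -0.7]
opening: 0.546
grip_force: 61.6
```

```bash
python3 -m pendant '[[[0,-0.5,0,0,0,0,1],[-0.06,-1,0,0,0,0,1],[-0.06,-1,0,0,0,0,1],[-0.06,-1,0,0,0,0,1],[-0.06,-1,0,0,0,0,1],[-0.06,-1,0,0,0,0,1],[-0.06,-1,0,0,0,0,1],[-0.06,-1,0,0,0,0,1],[-0.06,-1,0,0,0,0,1],[-0.06,-1,0,0,0,0,1],[-0.06,-1,0,0,0,0,1],[-0.06,-1,0,0,0,0,1]]]';python3 -m pendant '[[[-0.06,-1,0,0,0,0,1],[-0.06,-1,0,0,0,0,1],[-0.06,-1,0,0,0,0,1],[-0.06,-1,0,0,0,0,1],[-0.06,-1,0,0,0,0,1],[-0.06,-0.4,0,0,0,0,1],[0,-0.2,0,0,0,0,1],[0,0,0,0,0,0,1],[0,0,0,0,0,0,1],[0,0,0,0,0,0,1]]]'; python3 -m pendant '[[[0,0,0.6,0,0,0,1],[0,0,1,0,0,0,1],[0,0,1,0,0,0,1],[0,0,0.8,0,0,0,1],[0,0,0.5,0,0,0,1],[0,0,0.4,0,0,0,1],[0,0,0.2,0,0,0,1],[0,0,0.12,0,0,0,1],[0,0,0,0,0,0,1],[0,0,0,0,0,0,1]]]'
```

```text
time: 20.12
tool_pos: [453.5, -172.8, 122.0]
tool_rot: [179.9, -0.2, -180.0]
ft_force: [0.5, 0.2, 0.5]
opening: 0.545
grip_force: 61.6
time: 20.95
tool_pos: [463.6, -310.9, 123.2]
tool_rot: [179.9, -0.0, -179.9]
ft_force: [0.3, 0.0, -1.1]
opening: 0.543
grip_force: 61.6
time: 21.78
tool_pos: [464.7, -312.9, 9.4]
tool_rot: [-179.9, 0.1, -180.0]
ft_force: [0.1, -0.2, -0.5]
opening: 0.545
grip_force: 61.5
```

```bash
python3 -m pendant '[[[0,0,0,0,0,0,-0.5],[0,0,0,0,0,0,-0.7],[0,0,0,0,0,0,-0.7],[0,0,0,0,0,0,-0.7],[0,0,0,0,0,0,-0.7],[0,0,-0.5,0,0,0,-0.7],[0,0,-1,0,0,0,-0.7],[0,0,-1,0,0,0,-0.7],[0,0,-1,0,0,0,-1],[0,0,-1,0,0,0,-1],[0,0,-1,0,0,0,-1],[0,0,-1,0,0,0,-1]]]'; python3 -m pendant '[[[0.1,0.7,-0.8,0,0,0,-1],[0.13,1,0,0,0,0,-1],[0.13,1,0,0,0,0,-1],[0.13,1,0,0,0,0,-1],[0.13,1,0,0,0,0,-1],[0.13,1,0,0,0,0,-1],[0.13,1,0,0,0,0,-1],[0.13,0.8,0,0,0,0,-1],[0.1,0.5,0,0,0,0,-1],[0,0,0,0,0,0,-1],[0,0,0,0,0,0,-1],[0,0,0,0,0,0,-1]]]'; python3 look.py w8; python3 blue.py w8
```

```text
time: 22.78
tool_pos: [463.8, -312.2, 173.1]
tool_rot: [-180.0, 0.0, -180.0]
ft_force: [-0.4, -0.1, -0.4]
opening: 0.998
grip_force: 0.0
time: 23.78
tool_pos: [436.3, -113.1, 191.3]
tool_rot: [-180.0, 0.0, -180.0]
ft_force: [0.5, -0.1, -0.1]
opening: 0.999
grip_force: 0.0
[ 436.3 -113.1  191.3] [-180.    0. -180.] [[-0.0, 0.96, 0.28, 365.81], [1.0, 0.0, -0.0, -112.94], [-0.0, 0.28, -0.96, 334.25], [0.0, 0.0, 0.0, 1.0]] [[329.5, 0.0, 255.4], [0.0, 329.5, 191.1], [0.0, 0.0, 1.0]]
[ 224  147   69   67 3584] [258.1 179.8] [[428.5, -111.2, 90.0], [442.3, -110.8, 36.0], [435.7, -111.0, 62.0]]
[  18  177   57   50 2077] [ 45.2 201. ] [[445.7, -277.1, 90.0], [463.4, -313.4, 36.0], [454.9, -296.0, 62.0]]
```

View pics/w8.png

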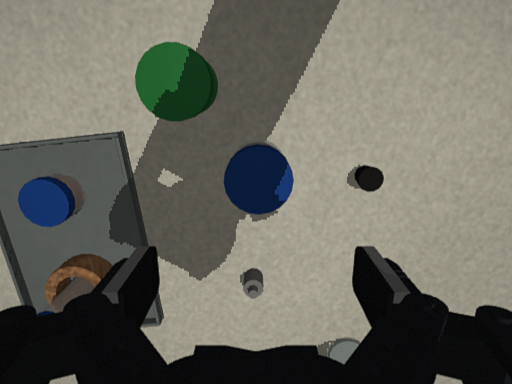

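```bash
python3 -m pendant '[[[-0.03,0.1,0.6,0,0,0,-1],[0,0,1,0,0,0,-1],[0,0,1,0,0,0,-1],[0,0,1,0,0,0,-1],[0,0,1,0,0,0,-1],[0,0,1,0,0,0,-1],[0,0,0.8,0,0,0,-1],[0,0,0.5,0,0,0,-1],[0,0,0,0,0,0,-1],[0,0,0,0,0,0,-1]]]'; python3 -m pendant '[[[0,0,0,0,0,0,1],[0,0,0,0,0,0,1],[0,0,0,0,0,0,1],[0,0,0,0,0,0,1],[0,0,0,0,0,0,1],[0,0,0,0,0,0,1],[0,0,0,0,0,0,1],[0,0,0,0,0,0,1]]]'; python3 -m pendant '[[[0,0,-0.4,0,0,0,1],[0,0,-0.8,0,0,0,1],[0,0,-1,0,0,0,1],[0,0,-1,0,0,0,1],[0,0,-0.8,0,0,0,1],[0,0,-0.8,0,0,0,1],[0,0,0,0,0,0,1],[0,0,0,0,0,0,1]]]'
```

```text
time: 24.67
tool_pos: [436.5, -110.4, 17.9]
tool_rot: [180.0, -0.1, 180.0]
ft_force: [1.0, 0.7, 0.5]
opening: 1.001
grip_force: 0.0
time: 25.33
tool_pos: [438.1, -110.7, 19.9]
tool_rot: [-179.9, 0.2, -180.0]
ft_force: [-0.6, -1.7, 6.1]
opening: 0.691
grip_force: 64.4
time: 26.0
tool_pos: [437.1, -109.9, 139.1]
tool_rot: [-179.9, 0.1, -180.0]
ft_force: [0.1, 0.3, -2.1]
opening: 0.692
grip_force: 64.8
```

```bash
python3 -m pendant '[[[0,0.5,0,0,0,0,1],[-0.09,1,0,0,0,0,1],[-0.09,1,0,0,0,0,1],[-0.09,1,0,0,0,0,1],[-0.09,1,0,0,0,0,1],[-0.09,1,0,0,0,0,1],[-0.09,1,0,0,0,0,1],[-0.09,1,0,0,0,0,1],[-0.09,1,0,0,0,0,1],[-0.09,1,0,0,0,0,1],[-0.09,1,0,0,0,0,1],[-0.09,1,0,0,0,0,1]]]';python3 -m pendant '[[[-0.09,1,0,0,0,0,1],[-0.09,1,0,0,0,0,1],[-0.09,1,0,0,0,0,1],[-0.09,0.8,0,0,0,0,1],[-0.05,0.5,0,0,0,0,1],[0,0.3,0,0,0,0,1],[0,0,0,0,0,0,1],[0,0,0,0,0,0,1],[0,0,0,0,0,0,1],[0,0,0,0,0,0,1]]]'; python3 look.py w9
```

```text
time: 27.0
tool_pos: [459.6, 178.8, 135.9]
tool_rot: [-180.0, -0.2, -180.0]
ft_force: [-0.6, 0.4, -1.7]
opening: 0.693
grip_force: 64.9
time: 27.83
tool_pos: [471.5, 291.8, 138.2]
tool_rot: [-180.0, -0.0, 180.0]
ft_force: [0.4, 0.6, -1.2]
opening: 0.687
grip_force: 64.9
[471.5 291.8 138.2] [-180.   -0.  180.] [[-0.0, 0.96, 0.28, 401.15], [1.0, 0.0, -0.0, 291.92], [-0.0, 0.28, -0.96, 281.18], [0.0, 0.0, 0.0, 1.0]] [[329.5, 0.0, 255.4], [0.0, 329.5, 191.1], [0.0, 0.0, 1.0]]
```

View pics/w9.png

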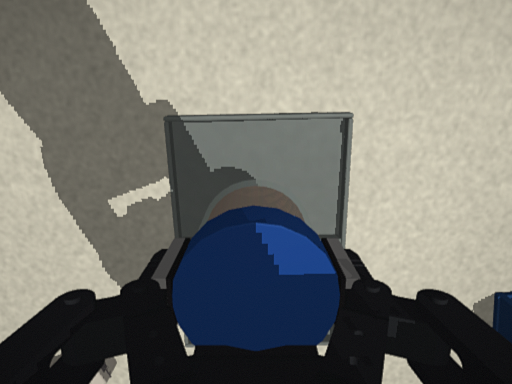

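The wrist view shows the divided tray's near corners at (165,117) and (352,113). Its divider shows beside the held jar at v≈237.

Run:
```python
from h import *
z=np.load("pics/w9.npz");m=dict(camera_matrix=z["K"],T=z["T"]);mt=env.camera_model("top")
for p in((165,117),(352,113),(178,237),(342,236)):print(p,plane(m,p,16).round(1))
for p in((105,338),(218,336)):print("top div",plane(mt,np.array(p)/1.5625,16).round(1))
for a,b in(((165,117),(219,420)),((352,113),(98,423))):print("corner tri",tri(ray(m,a),ray(mt,np.array(b)/1.5625)))
```

```text
(165, 117) [417.9 220.6  16. ]
(352, 113) [414.8 367.4  16. ]
(178, 237) [520.5 224.1  16. ]
(342, 236) [519.5 367.3  16. ]
top div [523.4 363.1  16. ]
top div [524.7 218.5  16. ]
corner tri (array([418.60219417, 216.84944713,   2.25614831]), np.float64(0.4360770060893669))
corner tri (array([416.12698747, 373.69047702,  -5.79685929]), np.float64(0.341175730439022))
```

```bash
python3 -m pendant '[[[0,0.06,0.6,0,0,0,1],[0,0,1,0,0,0,1],[0,0,1,0,0,0,1],[0,0,0.8,0,0,0,1],[0,0,0.5,0,0,0,1],[0,0,0.4,0,0,0,1],[0,0,0.2,0,0,0,1],[0,0,0.12,0,0,0,1],[0,0,0,0,0,0,1],[0,0,0,0,0,0,1]]]'; python3 -m pendant '[[[0,0,0,0,0,0,-0.5],[0,0,0,0,0,0,-0.9],[0,0,0,0,0,0,-0.9],[0,0,0,0,0,0,-0.9],[0,0,0,0,0,0,-0.9],[0,0,-0.5,0,0,0,-0.9],[0,0,-1,0,0,0,-0.9],[0,0,-1,0,0,0,-0.9],[0,0,-1,0,0,0,-1],[0,0,-1,0,0,0,-1],[0,0,-1,0,0,0,-1],[0,0,-1,0,0,0,-1]]]'; python3 -m pendant '[[[-0.5,-0.5,-0.9,0,0,0,-1],[-0.9,-0.9,-0.2,0,0,0,-1],[-1,-0.9,0,0,0,0,-1],[-1,-0.9,0,0,0,0,-1],[-1,-0.9,0,0,0,0,-1],[-1,-0.9,0,0,0,0,-1],[-1,-0.9,0,0,0,0,-1],[-0.7,-0.8,0,0,0,0,-1],[-0.5,-0.5,0,0,0,0,-1],[-0.3,-0.24,0,0,0,0,-1],[0,0,0,0,0,0,-1],[0,0,0,0,0,0,-1]]]'; python3 look.py w10
```

```text
time: 28.72
tool_pos: [472.7, 294.6, 24.1]
tool_rot: [179.9, 0.1, -180.0]
ft_force: [0.0, 0.1, -0.8]
opening: 0.691
grip_force: 65.0
time: 29.72
tool_pos: [471.4, 294.2, 187.6]
tool_rot: [180.0, 0.1, -180.0]
ft_force: [-0.6, -0.5, -0.6]
opening: 0.999
grip_force: 0.0
time: 30.72
tool_pos: [668.8, 108.7, 213.1]
tool_rot: [180.0, -0.0, -180.0]
ft_force: [-0.2, 0.1, -0.8]
opening: 1.003
grip_force: 0.0
[668.8 108.7 213.1] [ 180.   -0. -180.] [[-0.0, 0.96, 0.28, 598.47], [1.0, 0.0, 0.0, 108.66], [-0.0, 0.28, -0.96, 356.14], [0.0, 0.0, 0.0, 1.0]] [[329.5, 0.0, 255.4], [0.0, 329.5, 191.1], [0.0, 0.0, 1.0]]
```

View pics/w10.png

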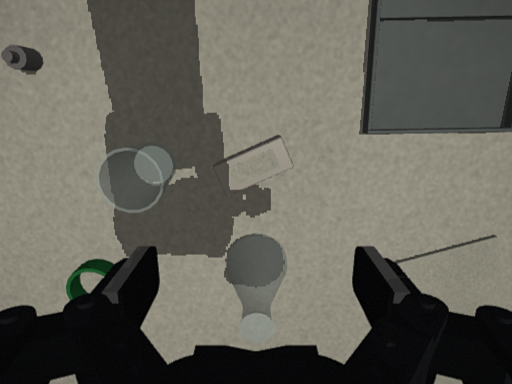

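The box centre is near (254,164). The flask's foot at (255,262) and the beaker at (135,178) both leave room. I'll refine the box with an edge mask.

Run:
```python
from h import *
z=np.load("pics/w10.npz");m=dict(camera_matrix=z["K"],T=z["T"]);im=cv2.imread("pics/w10.png")
lab=cv2.cvtColor(im,cv2.COLOR_BGR2LAB).astype(int)
print(lab[164,[240,250,262,285,300,310]].tolist())
r=im[120:205,200:310].astype(float);ch=r[...,2]-r[...,0]
g=cv2.GaussianBlur(ch,(5,5),0);print(np.percentile(g,[2,10,20,30,50,80]))
k=g<np.percentile(g,50)*0.8
out=cv2.cvtColor(np.clip(g*6,0,255).astype(np.uint8),cv2.COLOR_GRAY2BGR)
cv2.imwrite("pics/crop2.png",np.hstack([cv2.resize(im[125:205,205:305],(800//2*1,320),interpolation=cv2.INTER_NEAREST),cv2.resize(out[5:85,5:105],(400,320),interpolation=cv2.INTER_NEAREST)]))
```

```text
[[142, 126, 136], [147, 126, 136], [151, 126, 137], [155, 129, 135], [149, 127, 136], [148, 127, 136]]
[ 8.78515625  9.1953125   9.46875    10.05078125 17.30859375 17.953125  ]
```

View pics/crop2.png

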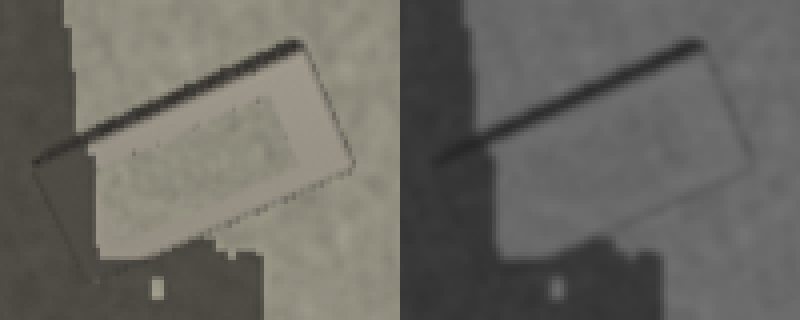

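Run:
```python
from h import *
z=np.load("pics/w10.npz");m=dict(camera_matrix=z["K"],T=z["T"]);mt=env.camera_model("top")
# wrist: A=near,-y  B=near,+y  C=far,+y  D=far,-y
W=[(205+x/4-.5,125+y/4-.5) for x,y in((37,166),(305,52),(353,166),(95,281))]
t=[(172+x/8-.5,127+y/8-.5) for x,y in((360,132),(90,252),(45,138),(305,22))]
P=np.array([plane(m,w,28) for w in W]);print(P.round(1),P.mean(0))
print([np.linalg.norm(P[i]-P[(i+1)%4]).round(1) for i in range(4)])
a=P[1]-P[0]+P[2]-P[3];b=P[3]-P[0]+P[2]-P[1];print([np.degrees(np.arctan2(v[1],v[0])).round(1) for v in(a,b)])
Q=np.array([tri(ray(m,w),ray(mt,u))[0] for w,u in zip(W,t)]);print(Q.round(1),Q.mean(0))
```

```text
[[667.9  66.4  28. ]
 [639.1 133.8  28. ]
 [667.8 146.6  28. ]
 [698.4  80.5  28. ]] [668.30696049 106.81670333  28.        ]
[np.float64(73.3), np.float64(31.5), np.float64(72.9), np.float64(33.6)]
[np.float64(114.0), np.float64(24.4)]
[[671.1  64.7  19.4]
 [640.1 133.5  22.5]
 [668.4 145.3  28. ]
 [703.6  79.1  13.3]] [670.79555636 105.66724602  20.82771186]
```

```bash
python3 -m pendant '[[[0.02,-0.08,0,0,0,0.1097,-0.3],[0,0,0,0,0,0.1097,-0.3],[0,0,0,0,0,0.1097,-0.3],[0,0,0,0,0,0.1097,-0.3],[0,0,0,0,0,0.1097,-0.3],[0,0,0,0,0,0.1097,-0.3],[0,0,0,0,0,0.1097,-0.3],[0,0,0,0,0,0.1097,-0.3],[0,0,0,0,0,0.1097,-0.3],[0,0,0,0,0,0.1097,-0.3],[0,0,0,0,0,0,-0.3],[0,0,0,0,0,0,-0.3]]]'; python3 -m pendant '[[[0,0,1,0,0,0,-0.3],[0,0,1,0,0,0,-0.3],[0,0,1,0,0,0,-0.3],[0,0,1,0,0,0,-0.3],[0,0,1,0,0,0,-0.3],[0,0,0.8,0,0,0,-0.3],[0,0,0.5,0,0,0,-0.3],[0,0,0,0,0,0,-0.3],[0,0,0,0,0,0,-0.3],[0,0,0,0,0,0,-0.3]]]'
```

```text
time: 31.77
tool_pos: [667.9, 107.5, 213.0]
tool_rot: [-180.0, -0.0, 114.5]
ft_force: [0.2, -0.3, 0.9]
opening: 0.654
grip_force: 0.0
time: 32.6
tool_pos: [669.8, 106.5, 57.2]
tool_rot: [179.8, 0.1, 114.3]
ft_force: [0.1, -0.1, 0.3]
opening: 0.653
grip_force: 0.0
```

```bash
python3 -m pendant '[[[0,0,0.8,0,0,0,-0.3],[0,0,0.7,0,0,0,-0.3],[0,0,0.4,0,0,0,-0.3],[0,0,0.24,0,0,0,-0.3],[0,0,0,0,0,0,-0.3],[0,0,0,0,0,0,-0.3]]]'; python3 -m pendant '[[[0,0,0,0,0,0,1],[0,0,0,0,0,0,1],[0,0,0,0,0,0,1],[0,0,0,0,0,0,1],[0,0,0,0,0,0,1],[0,0,0,0,0,0,1],[0,0,0,0,0,0,1],[0,0,0,0,0,0,1]]]'; python3 -m pendant '[[[0,0,-0.4,0,0,0,1],[0,0,-0.8,0,0,0,1],[0,0,-1,0,0,0,1],[0,0,-1,0,0,0,1],[0,0,-1,0,0,0,1],[0,0,-1,0,0,0,1],[0,0,-0.8,0,0,0,1],[0,0,0,0,0,0,1],[0,0,0,0,0,0,1]]]'
```

```text
time: 33.1
tool_pos: [669.3, 106.3, 2.7]
tool_rot: [179.9, 0.0, 114.2]
ft_force: [-0.3, 0.3, 0.5]
opening: 0.648
grip_force: 0.0
time: 33.77
tool_pos: [669.9, 106.3, 3.4]
tool_rot: [179.9, 0.1, 114.2]
ft_force: [0.9, 0.1, 6.6]
opening: 0.379
grip_force: 61.2
time: 34.52
tool_pos: [669.1, 106.3, 153.1]
tool_rot: [179.9, 0.1, 114.2]
ft_force: [0.2, 0.1, -0.7]
opening: 0.38
grip_force: 60.6
```

```bash
python3 -m pendant '[[[0,0,0,0,0,0.0967,1],[0,0,0,0,0,0.0967,1],[0,0,0,0,0,0.0967,1],[0,0,0,0,0,0.0967,1],[0.5,-0.3,0,0,0,0,1],[1,-0.45,0,0,0,0,1],[1,-0.45,0,0,0,0,1],[1,-0.45,0,0,0,0,1],[1,-0.45,0,0,0,0,1],[1,-0.45,0,0,0,0,1],[1,-0.45,0,0,0,0,1],[0.7,-0.3,0,0,0,0,1]]]'; python3 -m pendant '[[[0.41,-0.13,0,0,0,0,1],[0,0,0,0,0,0,1],[0,0,0,0,0,0,1],[0,0,0,0,0,0,1],[0,0,0,0,0,0,1]]]'; python3 look.py w11
```

```text
time: 35.52
tool_pos: [579.8, 287.2, 149.7]
tool_rot: [-179.8, 0.0, 91.2]
ft_force: [0.0, -0.0, -1.8]
opening: 0.386
grip_force: 60.6
time: 35.93
tool_pos: [580.0, 293.9, 151.5]
tool_rot: [-180.0, 0.0, 90.9]
ft_force: [0.3, -0.1, -0.8]
opening: 0.387
grip_force: 60.6
[580.  293.9 151.5] [-180.     0.    90.9] [[1.0, 0.02, 0.0, 580.0], [0.02, -0.96, -0.28, 365.53], [-0.0, 0.28, -0.96, 294.54], [0.0, 0.0, 0.0, 1.0]] [[329.5, 0.0, 255.4], [0.0, 329.5, 191.1], [0.0, 0.0, 1.0]]
```

View pics/w11.png

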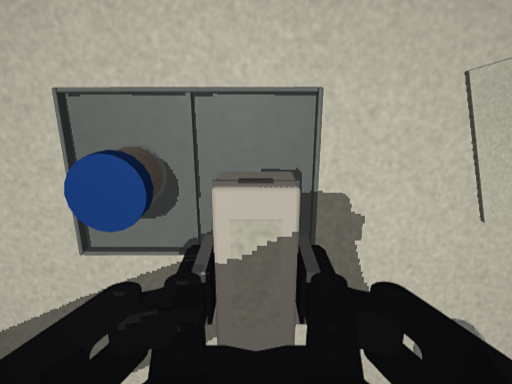

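```bash
python3 -m pendant '[[[0.05,0,0.6,0,0,0,1],[0,0,1,0,0,0,1],[0,0,1,0,0,0,1],[0,0,1,0,0,0,1],[0,0,0.9,0,0,0,1],[0,0,0.6,0,0,0,1],[0,0,0.4,0,0,0,1],[0,0,0.2,0,0,0,1],[0,0,0.12,0,0,0,1],[0,0,0,0,0,0,1],[0,0,0,0,0,0,1]]]'; python3 -m pendant '[[[0,0,0,0,0,0,0],[0,0,0,0,0,0,-0.2],[0,0,0,0,0,0,-0.2],[0,0,0,0,0,0,-0.2],[0,0,0,0,0,0,-0.2],[0,0,-0.5,0,0,0,-0.2],[0,0,-1,0,0,0,-0.2],[0,0,-1,0,0,0,-0.2],[0,0,-1,0,0,0,-0.2],[0,0,-1,0,0,0,-0.2],[0,0,-1,0,0,0,-0.2],[0,0,-1,0,0,0,-0.2]]]'; python3 -m pendant '[[[0,0,-1,0,0,0,-0.2],[0,0,-1,0,0,0,-0.2],[0,0,0,0,0,0,-0.2],[0,0,0,0,0,0,-0.2],[0,0,0,0,0,0,-0.2]]]'
python3 - <<'E'
from h import *
t=env.get_image("scene")[:,:,::-1]
cv2.imwrite("pics/fin.png",cv2.resize(t,(800,600),interpolation=cv2.INTER_CUBIC))
E
```

```text
time: 36.9
tool_pos: [580.7, 296.6, 7.6]
tool_rot: [179.8, -0.0, 91.0]
ft_force: [0.0, 0.2, -0.8]
opening: 0.386
grip_force: 60.6
time: 37.9
tool_pos: [579.5, 296.3, 171.2]
tool_rot: [179.9, -0.0, 91.0]
ft_force: [0.7, -0.9, -0.9]
opening: 0.602
grip_force: 0.0
time: 38.32
tool_pos: [579.1, 296.2, 218.5]
tool_rot: [-180.0, 0.0, 91.0]
ft_force: [0.4, 0.4, -0.7]
opening: 0.603
grip_force: 0.0
```

View pics/fin.png

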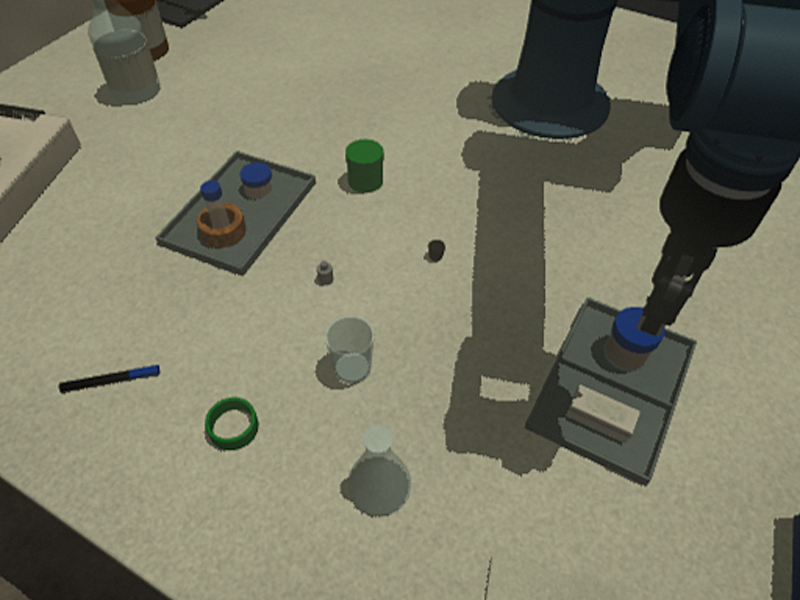

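The final scene view shows the ring (221,225) with the tube upright in it and the pot (256,180) in the plain tray. The jar (635,338) and the flat box (605,412) are in separate pockets of the divided tray, and the beaker and flask haven't moved.

```bash
python3 -c "
from station import env
print(env.hand_in())"
```

```text
the job is handed in; nothing more can be done
None
```

Both kits are made up in their trays and the job was handed in at about 38 s of the 131 s limit; the last camera view showed everything in place, and hand-in gave no verdict.

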